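Advance the ring holder four clicks and lock it

ROBOT

A 6-joint arm with a two-finger parallel gripper is mounted at the origin on the work surface. World frame = base frame: x ahead of the robot, y to its left, z up, the work surface at z = 0. Lengths are in mm, angles in rad, forces in N, time in s.
With the tool pointing down it reaches from about 375 to 975 mm from the base axis. Payload 3.8 kg.
Tool frame: the origin (TCP) lies at the very end of the fingers, on their centre line; the grasp point (between the pads) lies 19 mm behind it; z points along the fingers, x is the direction in which the jaws open and shut, and the axes are right-handed (so a half turn about z gives the same grasp; the last joint's range is limited). The gripper opens to 88 mm and grips with 3 to 60 N. Pads are 18 mm wide; open, the fingers measure 123 mm over their backs; the gripper's body (75 mm by 187 mm) begins 45 mm behind the grasp point.
Start: joints at [1.136, 0.264, 1.604, -0, 1.274, -0.037], TCP at [261.486, 622.289, 238.706] pointing down, gripper open.
Joint ranges: [-2.63, 2.63], [-0.94, 2.18], [0.31, 2.57], [-1.31, 4.45], [0, 2.66], [-2.55, 2.55]. Speed limits (rad/s): [2.57, 2.57, 3.14, 3.14, 3.14, 3.14].

INTERFACE

Orientations are given as a unit quaternion [w, x, y, z].
In Python, from station import env, imaging, job gives the robot as it stands.
- The arm moves only by the shell command python3 -m handwheel 'ROWS' [FORCE]. ROWS is JSON, a list of rows, each a list of 3 entries, a list of its own where there are three numbers: the shift along the tool's x, y, z in m, then the turn, a rotation vector about the tool's x, y, z in degrees, then the finger opening in m, from 0 to 0.0881. In form: [[[dx, dy, dz], [ax, ay, az], claw], ...]. A call has 1 to 5 rows; each row is the pose to reach, as a shift and turn from the pose commanded when the call began, along the tool's axes at that moment; what a row does not reach only later rows make up. A row lasts 1/12 s, in which the tool goes at most 41.7 mm and 7.16 degrees, less where a joint would pass 70% of its speed; a pose out of reach is approached as far as the arm can. A call with a gripper value outside its range is refused whole. The fingers move at their own pace and stop on an object; FORCE is the grip in N (left out, the last holds). Time passes only in rows, so rows that repeat a pose let the fingers close. It gives the time, the measured TCP pose, the force and the opening at its end, in the units of the state.
- env.read_state(): the state, without advancing time (a new reading comes with each control period).
- imaging.camera(name): name is "scene" or "top"; returns a dict with "color" (480x640x3 uint8, red, green, blue), "fx", "fy", "cx", "cy" (pixels), "k1" (the pictures are not rectified: a ray, as slopes to the right and down, at radius r is drawn at 1 + k1 r^2 times it, then the intrinsics apply), "R" (3x3) and "t" (3): a world point X has camera coordinates R X + t. Camera axes: x right, y down, z forward; pixel columns grow to the right and rows downward; lengths in mm; the calibration is good to about 2 mm. A picture is of the moment at which its call begins. There is no depth.
- job.sign_off(): hands the job in, once; it reports no verdict.
The state is a dict: "time_s": time; "joint_pos": joint angles; "qvel": joint speeds; "joint_efforts": joint torques, N m; "eef_pos": TCP position; "orientation": TCP orientation; "contact_force": force on the tool from outside, world axes, zero at the start; "moment": the same for the moment, N m; "opening": opening from 0.0 (shut) to 1.0 (fully open).
Only numpy, scipy, OpenCV 4.12 (cv2) and the standard library are available. Lean on these libraries where they do the work, as an engineer would, in place of code of your own. Each camera call takes 0.05 s, during which the arm holds its last target. There are 200 camera calls.

TASK

Turn the brass click-stop dial of the ring holder exactly four clicks clockwise (seen from above), no further and never backwards past a click, by pushing its upright pin sideways with a fingertip; let it rest in that fourth click. Then push the red lock tab along its slot all the way to the other end. Only push, never grip the pin or the tab, leave the gold ring sitting on the dial's centre post, and leave everything else on the bench where it is.

Things in the scene. Friction and masses are not known exactly. Their poses are not given: they have to be found in the camera images.
- indexer: The ring holder's fixed grey base, bolted to the bench: a drum 124 mm across (foot 136 mm) and 34 mm high, with a lock housing block (50 mm along x, 84 mm along y, 30 mm high) centred 90 mm from the drum's axis on the -x side. Origin on the drum's axis at the bench top, z up; its yaw varies between starts. It does not move.
- dial (a joint): Angle of the brass dial in rad. It reads 0 at every start, resting in a click stop, and grows as the dial is turned clockwise seen from above. Click stops lie every 20 degrees (0.349 rad): the first click at 0.349, the fourth at 1.396. Half-way between stops the dial resists most (about 3 to 5 N at the pin), then snaps forward by itself into the next stop; let go between stops, it falls into the nearer one.
- dial_hub (a point): Centre of the dial's top face, on its vertical axis, 45 mm above the bench. The dial is a flat brass disc 110 mm across and 10 mm thick with 18 black ticks, one per click. A wooden centre post (14 mm across above a 34 mm collar, top 22 mm above the dial face) carries the loose work ring.
- dial_pin (a point): Mid-height of the dial's upright steel pin with a red top: a round pin 12 mm across that stands 26 mm up from the dial's top face (from 45 to 71 mm above the bench), 45 mm from the dial's axis; this point is 58 mm above the bench. It turns with the dial. At the start it stands 40 degrees anticlockwise from the base's +x direction, so that four clicks bring it to 40 degrees clockwise from it.
- dial_pin_top (a point): Centre of the pin's top end, 13 mm above dial_pin.
- lock (a joint): Travel of the red lock tab in m: 0 to 0.004 at the start (unlocked), 0.026 at its far stop (locked). It grows as the tab moves along the base's +y direction. It stays where it is left; about 2 N moves it.
- lock_tab (a point): Centre of the red lock tab, an upright block 16 mm along the base's x (across its slot), 14 mm along y (along the slot) and 32 mm high, from 31 to 63 mm above the bench. The slot is parallel to the base's y, 95 mm from the dial's axis on the base's -x side; at joint value 0 the tab stands 13 mm to the -y side of the base's x axis, at its far stop 13 mm to the +y side. The housing under the tab is 30 mm high.
- lock_tab_top (a point): Centre of the tab's top face, 16 mm above lock_tab.
- work_ring: Loose gold finger ring, 24 mm across outside, 19.6 mm inside, 5 mm high, lying over the dial's centre post on its collar. Origin at the centre of its underside, 50 mm above the bench. It must stay there.
- spare_ring: Loose gold finger ring of the same size lying on the bench to one side of the base; leave alone. Origin at the centre of its underside.
- loupe: Loose black eye loupe standing on the bench beside the base, 42 mm across, 50 mm high; leave alone. Origin at the centre of its underside.
- bottle: Loose cream bottle, 70 mm across, 130 mm high; leave alone. Origin at the centre of its underside.
- canister_a: Loose black canister with a grey cap, 52 mm across, 75 mm high; leave alone. Origin at the centre of its underside.
- canister_b: The second such canister; leave alone. Origin at the centre of its underside.
- hammer: Loose hammer lying down, 230 mm long; leave alone. Origin under its middle, handle towards its -x.
- graver: Loose graver with a wooden handle lying down, 150 mm long, 26 mm thick; leave alone. Origin under its middle, handle towards its -x.
Mind the look-alikes: they are no part of the job. Of the things like the indexer, leave any that is green; of the rest the smaller one is meant.

How it is judged:
By the outcome, as a careful person would: the job done as asked, in the order asked, and still so for the second after the job is handed in, with the robot touching nothing.
It also fails if it takes over 62 s, if anything falls off the work surface, if the arm or the gripper's body presses on something with over 40 N, if the wrist force passes 120 N, or if a joint passes its speed limit or range.

## Working session

There is one attempt and no reset: what is moved stays moved. The work goes in short steps, Python scripts to look and compute and a shell command to move; the robot and the scene stay as the last step left them, time stands still between calls to the robot, and variables do not carry over. Pictures are saved under pics/ and viewed, about 8 in all and at most 12, crops included, and the job is handed in when it is done.

```bash
mkdir -p pics; ls; python3 - <<'E'
from station import env, imaging, job
import cv2
for n in("scene","top"):
    c=imaging.camera(n); cv2.imwrite(f"pics/{n}0.png",c["color"][:,:,::-1])
    print(n,{k:(v.tolist() if hasattr(v,'tolist') else v) for k,v in c.items() if k!="color"})
print(env.read_state())
E
```

```text
pics
scene {'fx': 445.43746232332586, 'fy': 445.43746232332586, 'cx': 323.73772422220395, 'cy': 241.00125894516228, 'k1': -0.010361299339416133, 'R': [[0.6673068155907776, 0.7447672954062675, 0.004825925748408561], [0.45392685114853326, -0.40156143777166664, -0.7954236767290306], [-0.5904676347374792, 0.5329822580424092, -0.6060345575456418]], 't': [-348.3947281040998, -183.8189903832839, 1354.3820941663366]}
top {'fx': 563.8282457044135, 'fy': 563.8282457044135, 'cx': 321.12689607780874, 'cy': 238.01444186402458, 'k1': 0.01586130429987851, 'R': [[-0.008976880330604828, -0.9998560242638601, -0.014399526478233171], [-0.9892157653220665, 0.0109847484125791, -0.14605308945924766], [0.14619023653380098, 0.012933137499449994, -0.9891719510260143]], 't': [-25.536660449286515, 544.5143761916363, 1586.7615484207627]}
{'time_s': 0.1, 'joint_pos': array([ 1.13613707e+00,  2.64666300e-01,  1.60522535e+00,  5.87497982e-06,
        1.27371454e+00, -3.69217794e-02]), 'qvel': array([ 0.00035916, -0.00142117, -0.00141823,  0.00179255,  0.00046837,
        0.00036936]), 'joint_efforts': array([ 7.24131278e-04, -5.03619325e+01, -3.58070505e+01,  7.30483560e-02,
        2.31762067e-02, -1.46515845e-05]), 'eef_pos': array([261.19284791, 621.72054826, 237.52680152]), 'orientation': array([ 5.23493904e-04,  8.32866619e-01,  5.53472837e-01, -8.59968104e-04]), 'contact_force': array([-0.90809963,  0.12855678,  0.0507367 ]), 'moment': array([-0.00441255, -0.05153483,  0.03956399]), 'opening': 0.9987501918323305}
```

View pics/top0.png

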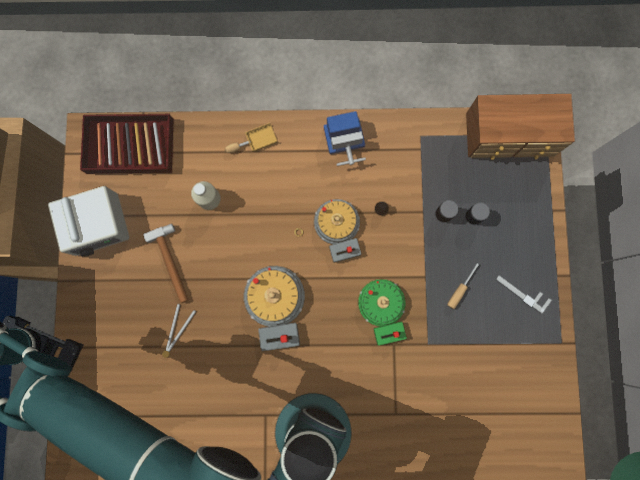

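View pics/scene0.png

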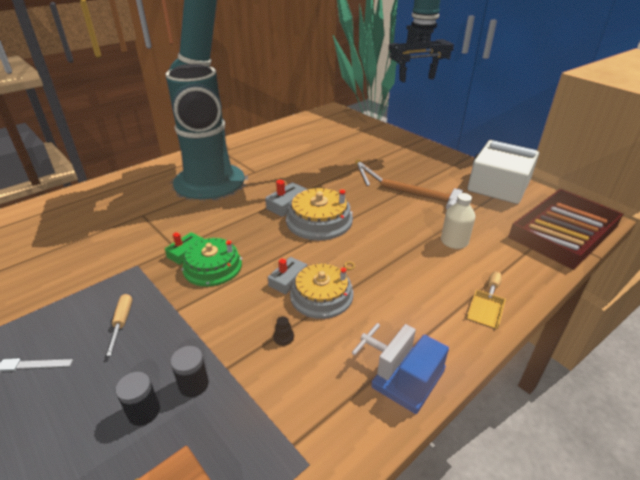

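Top view: the target, the smaller grey/brass unit, has its hub near (337,221), red-topped pin near (326,210), housing and tab near (347,250) and the loupe at (382,208). The unit at (273,296) is larger, and the one at (382,302) is green. In the scene view the target is near (322,287).

```bash
cat > h.py <<'E'
from station import env, imaging
import cv2, numpy as np
def ray(c,uv):
    d=np.array([(uv[0]-c["cx"])/c["fx"],(uv[1]-c["cy"])/c["fy"]])
    s=d.copy()
    for _ in range(10): s=d/(1+c["k1"]*(s@s))
    R=np.array(c["R"]);t=np.array(c["t"])
    return -R.T@t, R.T@np.r_[s,1]
def plane(c,uv,z):
    o,r=ray(c,uv); return o+r*(z-o[2])/r[2]
def blobs(c,box,kind,amin=4):
    x0,y0,x1,y1=box; im=c["color"][y0:y1,x0:x1]; hsv=cv2.cvtColor(im,cv2.COLOR_RGB2HSV).astype(int)
    H,S,V=hsv[...,0],hsv[...,1],hsv[...,2]
    if kind=="red": m=((H<5)|(H>170))&(S>160)&(V>90)
    else: m=(H>14)&(H<30)&(S>110)&(V>170)
    n,l,st,ce=cv2.connectedComponentsWithStats(m.astype(np.uint8),connectivity=8)
    return [(ce[i]+[x0,y0],st[i].tolist()) for i in range(1,n) if st[i][4]>=amin], m
def tri(c1,u1,c2,u2):
    o1,r1=ray(c1,u1);o2,r2=ray(c2,u2)
    s=np.linalg.lstsq(np.c_[r1,-r2],o2-o1,rcond=None)[0]
    a,b=o1+s[0]*r1,o2+s[1]*r2
    return (a+b)/2,np.linalg.norm(a-b)
def project(c,X):
    p=np.array(c["R"])@X+np.array(c["t"]); s=p[:2]/p[2]; s=s*(1+c["k1"]*(s@s))
    return [c["fx"]*s[0]+c["cx"],c["fy"]*s[1]+c["cy"]]
E
python3 - <<'E'
from h import *
np.set_printoptions(precision=1,suppress=True)
T=imaging.camera("top");S=imaging.camera("scene")
for c,box,n in((T,(305,190,375,270),"T"),(S,(255,245,365,320),"S")):
    for k in("red","brass"):
        b,m=blobs(c,box,k)
        for ce,st in b: print(n,k,ce,st,[plane(c,ce,z)[:2] for z in (45,63,71)])
    x0,y0,x1,y1=box
    cv2.imwrite(f"pics/{n}1.png",cv2.resize(c["color"][y0:y1,x0:x1,::-1],None,fx=7,fy=7,interpolation=cv2.INTER_CUBIC))
E
```

```text
T red [323.8 208.7] [18, 17, 3, 4, 9] [array([629.3, -39.5]), array([625.7, -39.7]), array([624.1, -39.7])]
T red [348.9 249.3] [42, 57, 5, 6, 23] [array([ 509.8, -110.3]), array([ 507.5, -109.6]), array([ 506.5, -109.3])]
T brass [345.5 190.5] [40, 0, 2, 2, 4] [array([ 682.4, -103.2]), array([ 678.2, -102.7]), array([ 676.3, -102.4])]
T brass [350. 190.] [43, 0, 5, 1, 5] [array([ 683.7, -116.3]), array([ 679.5, -115.6]), array([ 677.6, -115.3])]
T brass [359.5 190.3] [52, 0, 6, 2, 6] [array([ 682.4, -143.9]), array([ 678.2, -142.9]), array([ 676.3, -142.4])]
T brass [307.9 199.9] [0, 9, 6, 2, 7] [array([655.9,   6.5]), array([652. ,   5.8]), array([650.3,   5.5])]
T brass [337.1 219.5] [14, 11, 37, 37, 857] [array([597. , -77.6]), array([593.8, -77.3]), array([592.3, -77.2])]
S red [282.4 265. ] [24, 14, 8, 14, 72] [array([ 505.4, -106.3]), array([ 522.8, -118.6]), array([ 530.5, -124. ])]
S red [343.2 270. ] [87, 24, 4, 3, 10] [array([605.2, -18.4]), array([619.7, -33.2]), array([626.2, -39.8])]
S brass [257.3 245.9] [0, 0, 7, 4, 17] [array([ 413., -108.]), array([ 433. , -120.2]),
[... 361 characters left out ...]
78.6, -201.9])]
S brass [359.2 293.2] [99, 38, 11, 19, 111] [array([678.4, -43.7]), array([690.8, -57.7]), array([696.4, -64. ])]
S brass [353.6 303.8] [96, 56, 6, 7, 18] [array([692.1, -73.5]), array([704.1, -86.7]), array([709.5, -92.6])]
S brass [359.8 307.8] [99, 57, 11, 10, 30] [array([707.8, -71.9]), array([719.4, -85.2]), array([724.6, -91. ])]
S brass [351.4 312.6] [92, 64, 11, 9, 28] [array([706.1, -93.3]), array([ 717.8, -105.9]), array([ 723. , -111.5])]
S brass [356.8 317.1] [98, 70, 9, 5, 14] [array([721.2, -93.8]), array([ 732.4, -106.5]), array([ 737.4, -112.1])]
S brass [337.7 317.7] [81, 72, 4, 3, 6] [array([ 698. , -122.2]), array([ 709.9, -134. ]), array([ 715.2, -139.3])]
```

View pics/T1.png

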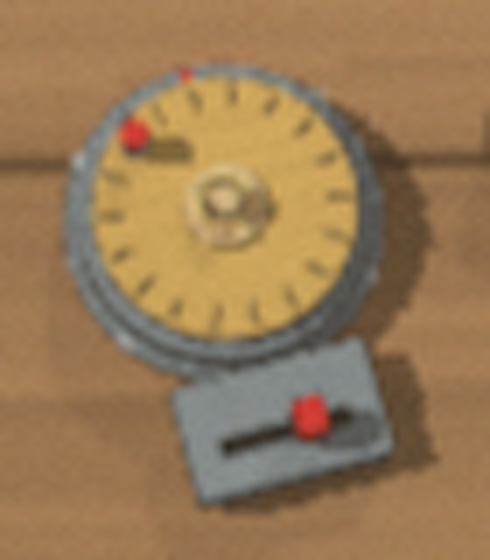

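View pics/S1.png

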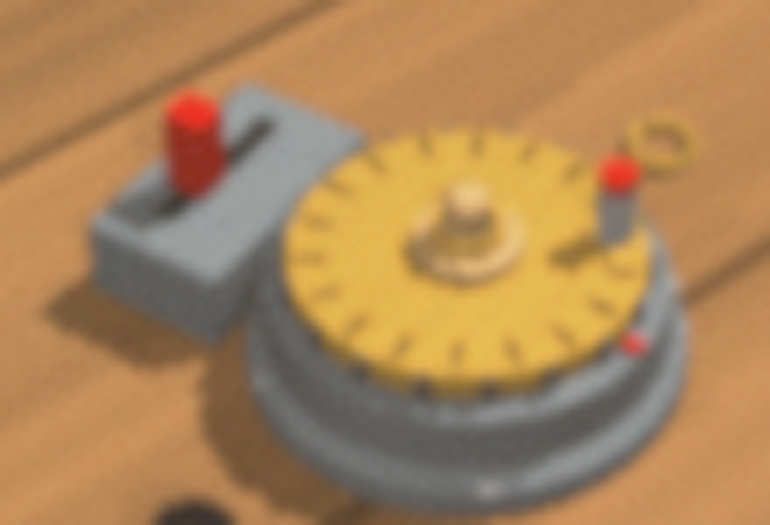

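Measured: hub (597,-78), pin radius 47 mm (45 expected), base yaw about 13.5°, and tab at base (-95,-10), which all agree. Now moving above the pin's anticlockwise side and closing the fingers.

```bash
python3 -m handwheel '[[[-0.024,0.032,0],[0,0,0],0.05],[[-0.049,0.063,0],[0,0,0],0.0],[[-0.073,0.095,0],[0,0,0],0.0],[[-0.097,0.127,0],[0,0,0],0.0],[[-0.122,0.159,0],[0,0,0],0.0]]' 20
```

```text
time_s: 0.62
eef_pos: [361.2, 446.7, 238.4]
orientation: [0.0, 0.833, 0.554, -0.0]
contact_force: [0.3, -0.1, 0.3]
opening: 0.648
```

```bash
python3 -m handwheel '[[[-0.025,0.032,0],[0,0,0],0.0],[[-0.050,0.065,0],[0,0,0],0.0],[[-0.075,0.098,0],[0,0,0],0.0],[[-0.100,0.130,0],[0,0,0],0.0],[[-0.125,0.163,0],[0,0,0],0.0]]'
python3 -m handwheel '[[[-0.025,0.032,0],[0,0,0],0.0],[[-0.050,0.065,0],[0,0,0],0.0],[[-0.075,0.098,0],[0,0,0],0.0],[[-0.100,0.130,0],[0,0,0],0.0],[[-0.125,0.163,0],[0,0,0],0.0]]'
python3 -m handwheel '[[[-0.025,0.032,0],[0,0,7],0.0],[[-0.050,0.065,0],[0,0,14],0.0],[[-0.073,0.096,0],[0,0,21],0.0],[[-0.073,0.096,0],[0,0,28],0.0],[[-0.073,0.096,0],[0,0,35],0.0]]'
python3 -m handwheel '[[[0,0,0],[0,0,7],0.0],[[0,0,0],[0,0,14],0.0],[[0,0,0],[0,0,18.7],0.0],[[0,0,0],[0,0,18.7],0.0],[[0,0,0],[0,0,18.7],0.0]]'
python3 - <<'E'
from h import *
print(env.read_state()["joint_pos"])
S=imaging.camera("scene"); cv2.imwrite("pics/s2.png",cv2.resize(S["color"][80:330,200:460,::-1],None,fx=3,fy=2.3))
cv2.imwrite("pics/s2.png",cv2.resize(S["color"][80:330,200:460,::-1],None,fx=2.3,fy=2.3))
E
```

```text
time_s: 1.03
eef_pos: [463.0, 268.0, 238.8]
orientation: [-0.0, 0.833, 0.554, 0.0]
contact_force: [0.7, 1.2, -0.5]
opening: 0.268
time_s: 1.45
eef_pos: [565.0, 89.5, 238.8]
orientation: [-0.0, 0.833, 0.553, 0.0]
contact_force: [0.5, -0.0, 0.2]
opening: 0.006
time_s: 1.87
eef_pos: [625.5, -15.7, 238.1]
orientation: [-0.0, 0.962, 0.273, -0.0]
contact_force: [-0.1, -0.5, 0.0]
opening: 0.005
time_s: 2.28
eef_pos: [624.6, -13.0, 238.5]
orientation: [-0.0, 0.993, 0.119, -0.0]
contact_force: [0.7, -0.3, -0.6]
opening: 0.004
[-6.07523698e-02  1.70286273e-01  1.71718893e+00 -2.53454931e-07
  1.25454226e+00 -2.98898272e-01]
```

View pics/s2.png

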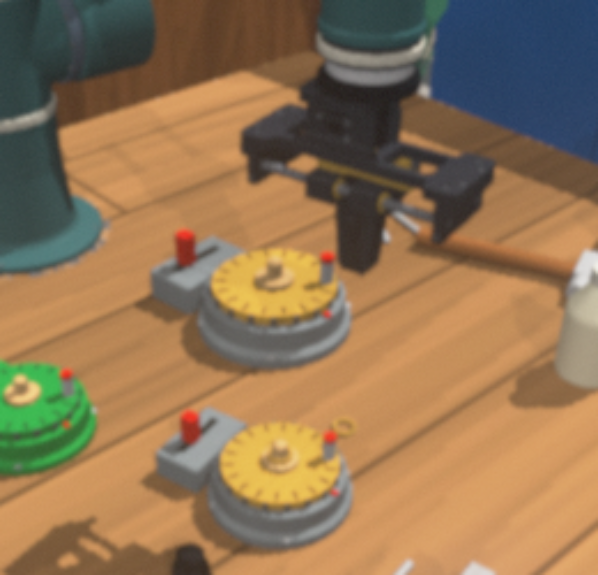

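The closed fingertip is above the gap on the pin's anticlockwise side and oriented as planned. Descending to 52 mm.

```bash
python3 -m handwheel '[[[0,0,0.035],[0,0,0],0.0],[[0,0,0.070],[0,0,0],0.0],[[0,0,0.105],[0,0,0],0.0],[[0,0,0.130],[0,0,0],0.0],[[0,0,0.140],[0,0,0],0.0]]'
python3 -m handwheel '[[[0,0,0.015],[0,0,0],0.0],[[0,0,0.030],[0,0,0],0.0],[[0,0,0.040],[0,0,0],0.0],[[0,0,0.0465],[0,0,0],0.0],[[0,0,0.0465],[0,0,0],0.0]]'
python3 - <<'E'
from h import *
S=imaging.camera("scene"); T=imaging.camera("top")
a=cv2.resize(S["color"][220:320,260:390,::-1],(520,400),interpolation=cv2.INTER_CUBIC)
b=cv2.resize(T["color"][185:285,300:380,::-1],(280,400)[:2],interpolation=cv2.INTER_CUBIC)
cv2.imwrite("pics/c3.png",np.hstack([a,b]))
E
```

```text
time_s: 2.75
eef_pos: [621.2, -12.8, 93.8]
orientation: [-0.001, 0.993, 0.119, -0.004]
contact_force: [-0.6, 0.4, 0.2]
opening: 0.005
time_s: 3.17
eef_pos: [624.1, -13.0, 51.3]
orientation: [-0.0, 0.993, 0.118, -0.001]
contact_force: [-0.7, 0.1, 0.3]
opening: 0.007
```

View pics/c3.png

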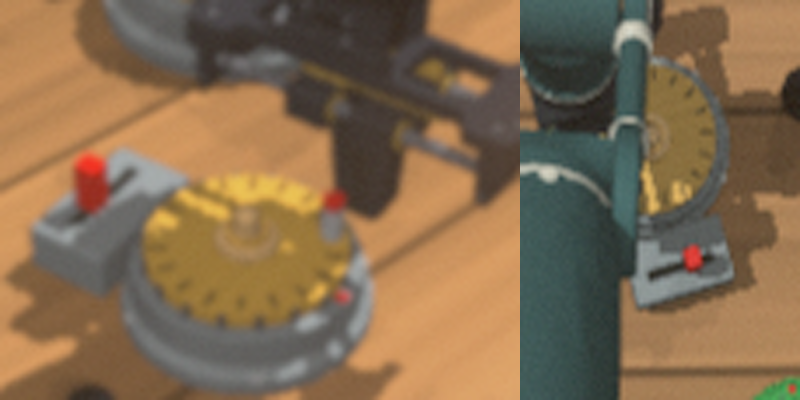

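```bash
cat > chk.py <<'E'
from h import *
np.set_printoptions(precision=1,suppress=True)
H=np.array([597,-77.6]);ps=np.radians(13.5);ex=np.array([np.cos(ps),np.sin(ps)]);ey=np.array([-ex[1],ex[0]])
S=imaging.camera("scene")
for ce,st in blobs(S,(270,245,365,325),"red")[0]:
    z=63 if st[3]>8 else 71
    p=plane(S,ce,z)[:2]-H; print(ce,st[4],"base",p@ex,p@ey,"r %.1f ang %.1f"%(np.hypot(*p),np.degrees(np.arctan2(p@ey,p@ex))))
s=env.read_state();d=s["eef_pos"][:2]-H
print("tip base",d@ex,d@ey,s["eef_pos"][2],"F base",s["contact_force"][:2]@ex,s["contact_force"][:2]@ey,s["contact_force"][2])
E
python3 chk.py
python3 -m handwheel '[[[0,0.003,0],[0,0,0],0.0],[[0,0.006,0],[0,0,0],0.0],[[0,0.008,0],[0,0,0],0.0],[[0,0.010,0],[0,0,0],0.0],[[0,0.010,0],[0,0,0],0.0]]'; python3 chk.py
python3 -m handwheel '[[[0,0.001,0],[0,0,0],0.0],[[0,0.002,0],[0,0,0],0.0],[[0,0.003,0],[0,0,0],0.0],[[0,0.004,0],[0,0,0],0.0],[[0,0.004,0],[0,0,0],0.0]]'; python3 chk.py
```

```text
[282.5 265.3] 75 base -81.07988946965884 -23.082265039650704 r 84.3 ang -164.1
[343.7 269.7] 12 base 37.466447197678136 31.41830877486026 r 48.9 ang 40.0
tip base 42.91387514083903 56.05687673425919 53.37151653893582 F base -0.6259823336356855 -0.5993522088637824 0.14927690358739115
time_s: 3.73
eef_pos: [627.5, -22.7, 52.7]
orientation: [-0.0, 0.993, 0.117, 0.0]
contact_force: [-0.4, 2.5, 1.1]
opening: 0.006
[282.5 265.2] 74 base -81.25325262562124 -22.843313888621353 r 84.4 ang -164.3
[343.5 270.2] 16 base 38.06692039485205 29.840928757792323 r 48.4 ang 38.1
tip base 42.05367055828435 46.317125467813504 52.43215474578234 F base -0.5695313942585378 1.8134152225279585 0.6420135228472048
time_s: 4.2
eef_pos: [628.8, -25.3, 52.3]
orientation: [-0.001, 0.993, 0.117, 0.001]
contact_force: [1.9, 6.6, -0.8]
opening: 0.004
[282.5 265.4] 74 base -80.80984331248011 -23.393931809051725 r 84.1 ang -163.9
[343.5 270.8] 16 base 39.12338535072533 28.190288210887317 r 48.2 ang 35.8
tip base 43.107994562019535 43.48000059971644 52.268775479970515 F base 3.674796769770433 7.07572240075263 -0.0823785086602917
```

Contact occurred at tip y≈46.5, so the tip-to-pin offset is about 17.6 mm. Half-way points are then at tip y ≈ 40, 25, 10 and -5, and the fourth stop at about -11. Continuing slowly.

```bash
python3 -m handwheel '[[[0,0.001,0],[0,0,0],0.0],[[0,0.002,0],[0,0,0],0.0],[[0,0.003,0],[0,0,0],0.0],[[0,0.004,0],[0,0,0],0.0],[[0,0.004,0],[0,0,0],0.0]]'; python3 chk.py
python3 -m handwheel '[[[0,0.001,0],[0,0,0],0.0],[[0,0.002,0],[0,0,0],0.0],[[0,0.003,0],[0,0,0],0.0],[[0,0.004,0],[0,0,0],0.0],[[0,0.004,0],[0,0,0],0.0]]'; python3 chk.py
```

```text
time_s: 4.67
eef_pos: [628.8, -31.2, 52.0]
orientation: [0.001, 0.993, 0.118, -0.0]
contact_force: [0.7, 0.5, -0.6]
opening: 0.007
[282.5 265.1] 72 base -81.51150941238463 -22.66051726477782 r 84.6 ang -164.5
[342.9 274.6] 19 base 44.402105236228806 17.652109876725774 r 47.8 ang 21.7
tip base 41.62054294513041 37.73354822826839 51.95759964966316 F base -1.0379850472069452 -1.4902856849031014 0.8369646337150748
time_s: 5.13
eef_pos: [629.9, -34.7, 52.2]
orientation: [0.0, 0.993, 0.117, -0.0]
contact_force: [-0.7, -0.5, -0.0]
opening: 0.004
[282.5 265.2] 71 base -81.33591607367607 -22.713083327695976 r 84.4 ang -164.4
[342.5 274.4] 19 base 43.52359369200709 17.62885182324176 r 47.0 ang 22.0
tip base 41.98878266214926 34.09614695572623 52.17366837390462 F base -0.6835213262267539 -0.41345370553794175 -1.3095756170410642
```

First click is in (pin 40° → 22°). On to the second.

```bash
python3 -m handwheel '[[[0,0.0015,0],[0,0,0],0.0],[[0,0.003,0],[0,0,0],0.0],[[0,0.0045,0],[0,0,0],0.0],[[0,0.006,0],[0,0,0],0.0],[[0,0.007,0],[0,0,0],0.0]]'; python3 chk.py
python3 -m handwheel '[[[0,0.001,0],[0,0,0],0.0],[[0,0.002,0],[0,0,0],0.0],[[0,0.003,0],[0,0,0],0.0],[[0,0.004,0],[0,0,0],0.0],[[0,0.004,0],[0,0,0],0.0]]'; python3 chk.py
```

```text
time_s: 5.6
eef_pos: [632.5, -40.0, 52.4]
orientation: [-0.001, 0.993, 0.118, 0.001]
contact_force: [2.1, 4.9, -0.4]
opening: 0.004
[282.5 265.2] 73 base -81.46599530568939 -22.785626409933343 r 84.6 ang -164.4
[341.7 276.2] 22 base 45.10002713376235 12.172186385145624 r 46.7 ang 15.1
tip base 43.09205251762842 27.801699265756906 52.504464502495146 F base 1.4561414881343584 1.843094083616629 0.7321805007359597
time_s: 6.07
eef_pos: [632.1, -45.8, 52.0]
orientation: [0.0, 0.993, 0.117, -0.0]
contact_force: [0.2, 0.0, 0.2]
opening: 0.006
[282.5 265.3] 72 base -81.15413886407313 -22.96386221714255 r 84.3 ang -164.2
[339.9 279. ] 24 base 46.576229647130276 2.9868186470790494 r 46.7 ang 3.7
tip base 41.54949469146782 22.873688651123395 52.01184425761273 F base 0.42731113733310444 -0.2133702929927465 1.111744506532778
```

Second click is in. On to the third; its half-way point is at about tip y 10.

```bash
python3 -m handwheel '[[[0,0.002,0],[0,0,0],0.0],[[0,0.004,0],[0,0,0],0.0],[[0,0.006,0],[0,0,0],0.0],[[0,0.008,0],[0,0,0],0.0],[[0,0.010,0],[0,0,0],0.0]]'; python3 chk.py
python3 -m handwheel '[[[0,0.001,0],[0,0,0],0.0],[[0,0.002,0],[0,0,0],0.0],[[0,0.003,0],[0,0,0],0.0],[[0,0.004,0],[0,0,0],0.0],[[0,0.005,0],[0,0,0],0.0]]'; python3 chk.py
```

```text
time_s: 6.53
eef_pos: [634.6, -54.4, 52.1]
orientation: [-0.001, 0.993, 0.118, -0.0]
contact_force: [-0.4, 3.5, 0.6]
opening: 0.001
[282.5 265.4] 71 base -80.9602989122441 -23.179531835765115 r 84.2 ang -164.0
[338.3 280.4] 23 base 46.31670349860183 -2.408593168986613 r 46.4 ang -3.0
tip base 42.051411555681085 13.140327834239146 52.12716085882485 F base 0.11647229967036149 1.2601010086714939 -0.5491616527508464
time_s: 7.0
eef_pos: [636.1, -60.2, 52.3]
orientation: [0.0, 0.993, 0.118, 0.0]
contact_force: [0.1, 0.5, 0.0]
opening: 0.004
[282.4 265.2] 75 base -81.38285751167999 -22.975604363494853 r 84.6 ang -164.2
[334.8 283. ] 23 base 44.83652916349442 -12.833719536297913 r 46.6 ang -16.0
tip base 42.08368455657293 7.646950602677975 52.3448832621928 F base 0.3400531547296618 0.6470467758699827 0.36621266119710255
```

Third click is in. Now the last one, with finer steps near the end.

```bash
python3 -m handwheel '[[[0,0.002,0],[0,0,0],0.0],[[0,0.004,0],[0,0,0],0.0],[[0,0.006,0],[0,0,0],0.0],[[0,0.008,0],[0,0,0],0.0],[[0,0.009,0],[0,0,0],0.0]]'; python3 chk.py
python3 -m handwheel '[[[0,0.0005,0],[0,0,0],0.0],[[0,0.001,0],[0,0,0],0.0],[[0,0.0015,0],[0,0,0],0.0],[[0,0.002,0],[0,0,0],0.0],[[0,0.0025,0],[0,0,0],0.0]]'; python3 chk.py
```

```text
time_s: 7.47
eef_pos: [637.3, -68.1, 52.1]
orientation: [-0.001, 0.993, 0.117, -0.001]
contact_force: [-2.4, 3.2, 3.1]
opening: 0.006
[282.5 265.2] 73 base -81.35786327891444 -22.873720212534867 r 84.5 ang -164.3
[333.3 283.5] 22 base 43.106077256890586 -15.827730495225103 r 45.9 ang -20.2
tip base 41.46724382360013 -0.29997279552705614 52.0711990751449 F base -1.8112209349993655 4.165383654192857 2.3790880303958013
time_s: 7.93
eef_pos: [637.8, -70.6, 51.7]
orientation: [-0.0, 0.993, 0.118, -0.001]
contact_force: [-3.1, 2.4, 0.8]
opening: 0.004
[282.5 265.1] 74 base -81.5369699343462 -22.71872042845257 r 84.6 ang -164.4
[331.9 284.1] 22 base 41.837351015135994 -18.817731729700647 r 45.9 ang -24.2
tip base 41.533769884844105 -3.0899118158103773 51.76100923238626 F base -1.607916912707653 2.107470555629255 -0.30295816153646654
```

```bash
python3 -m handwheel '[[[0,0.0005,0],[0,0,0],0.0],[[0,0.001,0],[0,0,0],0.0],[[0,0.0015,0],[0,0,0],0.0],[[0,0.002,0],[0,0,0],0.0],[[0,0.002,0],[0,0,0],0.0]]'; python3 chk.py
python3 -m handwheel '[[[0,0.0005,0],[0,0,0],0.0],[[0,0.001,0],[0,0,0],0.0],[[0,0.001,0],[0,0,0],0.0]]'; python3 chk.py
```

```text
time_s: 8.4
eef_pos: [640.0, -73.4, 52.7]
orientation: [0.0, 0.993, 0.118, 0.001]
contact_force: [0.7, 0.7, -0.7]
opening: 0.005
[282.4 265.1] 76 base -81.53824652029236 -22.75787821784974 r 84.7 ang -164.4
[328.4 285.4] 15 base 38.24716787528475 -25.962941949380763 r 46.2 ang -34.2
tip base 42.63414662812694 -5.802761707019247 52.60971398216567 F base -1.2659627031257683 0.07110050995785433 -0.5734543166900583
time_s: 8.7
eef_pos: [639.5, -74.0, 52.3]
orientation: [0.0, 0.993, 0.118, 0.0]
contact_force: [-0.0, -1.2, -0.1]
opening: 0.005
[282.4 265.1] 75 base -81.73028249771203 -22.63418421568681 r 84.8 ang -164.5
[328.4 285.4] 15 base 38.24716787528475 -25.962941949380763 r 46.2 ang -34.2
tip base 42.101511908983674 -6.268338856099332 52.22850542000315 F base -1.2878154674409763 1.0649853010189196 0.11282991827850417
```

Fourth click snapped in and the finger is free of the pin. Backing off, rising, and moving to the -y side of the lock tab.

```bash
python3 -m handwheel '[[[0,-0.004,0],[0,0,0],0.0],[[0,-0.008,0],[0,0,0],0.0],[[0,-0.008,-0.02],[0,0,0],0.0],[[0,-0.008,-0.04],[0,0,0],0.0],[[0,-0.008,-0.06],[0,0,0],0.0]]'
python3 -m handwheel '[[[-0.03,0.010,0],[0,0,0],0.0],[[-0.06,0.020,0],[0,0,0],0.0],[[-0.09,0.030,0],[0,0,0],0.0],[[-0.12,0.040,0],[0,0,0],0.0],[[-0.137,0.050,0],[0,0,0],0.0]]'
python3 -m handwheel '[[[0,0,0],[0,0,0],0.0],[[0,0,0],[0,0,0],0.0]]'
python3 - <<'E'
from h import *
S=imaging.camera("scene"); T=imaging.camera("top")
a=cv2.resize(S["color"][220:320,260:390,::-1],(520,400),interpolation=cv2.INTER_CUBIC)
b=cv2.resize(T["color"][185:285,300:370,::-1],(280,400),interpolation=cv2.INTER_CUBIC)
cv2.imwrite("pics/c4.png",np.hstack([a,b]))
E
python3 chk.py
```

```text
time_s: 9.17
eef_pos: [636.7, -65.4, 112.2]
orientation: [-0.0, 0.993, 0.118, -0.001]
contact_force: [-0.4, -0.4, -1.0]
opening: 0.007
time_s: 9.58
eef_pos: [512.8, -146.6, 111.7]
orientation: [-0.0, 0.993, 0.118, -0.001]
contact_force: [-0.8, -0.6, -0.7]
opening: 0.004
time_s: 9.75
eef_pos: [515.6, -146.8, 112.4]
orientation: [-0.0, 0.993, 0.117, 0.0]
contact_force: [0.5, 0.7, -0.5]
opening: 0.001
[282.5 265.2] 70 base -81.3470092185257 -22.67353998366008 r 84.4 ang -164.4
[327.5 286. ] 10 base 37.75985411709646 -28.41819460362609 r 47.3 ang -37.0
tip base -93.63783678848515 -47.945495744992655 112.56339618601608 F base 0.3563857805379608 0.1264055644889472 -0.6944333689743456
```

View pics/c4.png

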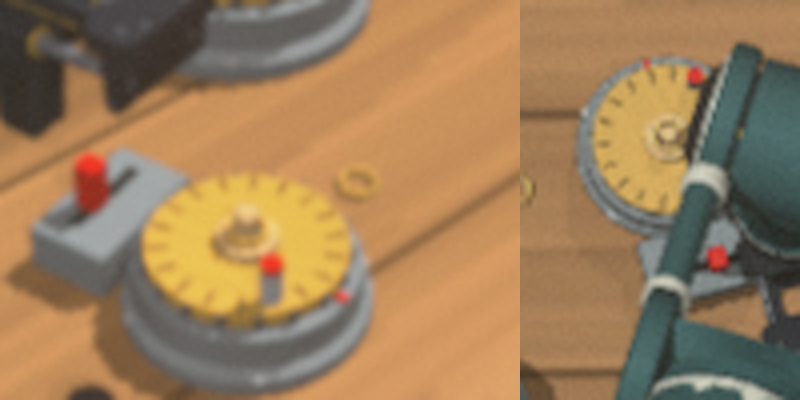

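The dial sits at the fourth stop: the pin mirrors its start about the red index mark, and the ring is on the post. The finger is clear on the tab's -y side; descending to 42 mm and pushing +y.

```bash
python3 -m handwheel '[[[0,0,0.025],[0,0,0],0.0],[[0,0,0.045],[0,0,0],0.0],[[0,0,0.060],[0,0,0],0.0],[[0,0,0.070],[0,0,0],0.0],[[0,0,0.070],[0,0,0],0.0]]'; python3 chk.py
python3 -m handwheel '[[[0,-0.004,0],[0,0,0],0.0],[[0,-0.008,0],[0,0,0],0.0],[[0,-0.012,0],[0,0,0],0.0],[[0,-0.016,0],[0,0,0],0.0],[[0,-0.020,0],[0,0,0],0.0]]'; python3 chk.py
python3 -m handwheel '[[[0,-0.002,0],[0,0,0],0.0],[[0,-0.004,0],[0,0,0],0.0],[[0,-0.006,0],[0,0,0],0.0],[[0,-0.008,0],[0,0,0],0.0],[[0,-0.010,0],[0,0,0],0.0]]'; python3 chk.py
```

```text
time_s: 10.32
eef_pos: [514.8, -145.4, 39.7]
orientation: [-0.001, 0.993, 0.118, -0.002]
contact_force: [-0.2, -0.5, -0.8]
opening: 0.008
[281.6 259.6] 13 base -88.1172830255069 -16.74621796185218 r 89.7 ang -169.2
[281.3 269.2] 19 base -69.06211387388333 -41.31369775140248 r 80.5 ang -149.1
[327.5 286. ] 10 base 37.75985411709646 -28.41819460362609 r 47.3 ang -37.0
tip base -95.03969323547105 -47.29063858286933 41.041249822026955 F base 1.1665528858769882 0.5751763114050554 0.5453295450920028
time_s: 10.78
eef_pos: [511.6, -126.8, 42.9]
orientation: [0.0, 0.993, 0.118, 0.001]
contact_force: [0.2, -0.5, -0.2]
opening: 0.005
[284.9 267.9] 9 base -65.62107326405932 -33.80483961990799 r 73.8 ang -152.7
[327.5 285.8] 11 base 37.390600422098025 -28.03595201750297 r 46.7 ang -36.9
tip base -94.82093391104563 -27.21780437190421 42.693177613478184 F base 0.10271901991864245 0.8360170610662038 0.04940652767378356
time_s: 11.25
eef_pos: [509.1, -117.5, 42.4]
orientation: [0.0, 0.993, 0.118, 0.0]
contact_force: [-1.0, -1.3, 1.2]
opening: 0.006
[287.1 266.2] 10 base -65.21095032529412 -26.9440628328457 r 70.6 ang -157.6
[327.5 286. ] 10 base 37.75985411709646 -28.41819460362609 r 47.3 ang -37.0
tip base -94.8034627622475 -18.01899173695458 42.33901429062931 F base -0.06058253404527378 -0.8233494032712815 -0.4396569946662461
```

```bash
python3 -m handwheel '[[[0,-0.002,0],[0,0,0],0.0],[[0,-0.004,0],[0,0,0],0.0],[[0,-0.006,0],[0,0,0],0.0],[[0,-0.008,0],[0,0,0],0.0],[[0,-0.010,0],[0,0,0],0.0]]'; python3 chk.py
python3 -m handwheel '[[[0,-0.001,0],[0,0,0],0.0],[[0,-0.002,0],[0,0,0],0.0],[[0,-0.003,0],[0,0,0],0.0],[[0,-0.003,0],[0,0,0],0.0]]'; python3 chk.py
```

```text
time_s: 11.72
eef_pos: [506.5, -107.6, 42.2]
orientation: [0.0, 0.993, 0.118, -0.0]
contact_force: [-0.4, -1.7, 1.7]
opening: 0.006
[290.  263.8] 6 base -64.9711251861573 -17.46069468428092 r 67.3 ang -165.0
[327.6 285.8] 10 base 37.59728267412557 -27.8275340038561 r 46.8 ang -36.5
tip base -95.00839101706316 -7.695809195565609 42.1523191682322 F base -0.2263310151654503 -0.16252992058688825 0.192071815985824
time_s: 12.1
eef_pos: [505.7, -104.6, 42.1]
orientation: [-0.0, 0.993, 0.118, -0.0]
contact_force: [-0.6, -0.7, 1.4]
opening: 0.008
[290.8 263. ] 5 base -65.26712345553409 -14.358470337595406 r 66.8 ang -167.6
[327.5 286. ] 10 base 37.75985411709646 -28.41819460362609 r 47.3 ang -37.0
tip base -95.01737769958886 -4.998222080057619 42.12661952979401 F base 0.19914576197268063 -1.3006785603828195 1.020784888528382
```

```bash
python3 -m handwheel '[[[0,-0.0007,0],[0,0,0],0.0],[[0,-0.0014,0],[0,0,0],0.0],[[0,-0.002,0],[0,0,0],0.0],[[0,-0.002,0],[0,0,0],0.0]]'; python3 chk.py
```

```text
time_s: 12.48
eef_pos: [505.4, -103.1, 42.2]
orientation: [0.0, 0.993, 0.118, 0.0]
contact_force: [0.3, -2.7, 0.7]
opening: 0.007
[327.5 286. ] 8 base 37.75985411709646 -28.41819460362609 r 47.3 ang -37.0
tip base -95.01513581940551 -3.437940314489701 42.16093352730403 F base -0.9615860737616524 -4.236839492462786 -0.989086963223456
```

```bash
python3 -m handwheel '[[[0,-0.0005,0],[0,0,0],0.0],[[0,-0.001,0],[0,0,0],0.0],[[0,-0.001,0],[0,0,0],0.0],[[0,-0.001,0],[0,0,0],0.0]]'; python3 chk.py
python3 -m handwheel '[[[0,-0.0005,0],[0,0,0],0.0],[[0,-0.001,0],[0,0,0],0.0],[[0,-0.0015,0],[0,0,0],0.0],[[0,-0.0015,0],[0,0,0],0.0]]'; python3 chk.py
```

```text
time_s: 12.87
eef_pos: [505.4, -103.0, 42.2]
orientation: [0.001, 0.993, 0.118, 0.0]
contact_force: [0.4, -6.6, -1.1]
opening: 0.003
[327.3 285.9] 12 base 37.35386909377993 -28.408440425799554 r 46.9 ang -37.3
tip base -95.01463181039347 -3.2710640241672984 42.20891721762601 F base -0.910141683473258 -6.67251064020251 -1.6568149060393185
time_s: 13.25
eef_pos: [505.4, -102.7, 42.3]
orientation: [0.002, 0.993, 0.118, 0.0]
contact_force: [0.7, -12.4, -3.4]
opening: 0.006
[327.5 286. ] 10 base 37.75985411709646 -28.41819460362609 r 47.3 ang -37.0
tip base -94.96323529152833 -3.0289688711975202 42.280577426631865 F base -2.1693095669397615 -10.87903378732527 -1.733614212772705
```

The tip has stopped and the force has risen to 12 N, so the tab is at its end stop. Backing off in -y, rising, and moving the arm out of the view.

```bash
python3 -m handwheel '[[[0,0.005,0],[0,0,0],0.0],[[0,0.012,0],[0,0,0],0.0],[[0,0.02,0],[0,0,0],0.0],[[0,0.02,-0.03],[0,0,0],0.0],[[0,0.02,-0.06],[0,0,0],0.0]]'
python3 -m handwheel '[[[0,0,-0.04],[0,0,0],0.0],[[0,0,-0.08],[0,0,0],0.0],[[0,0,-0.12],[0,0,0],0.0],[[0,0.03,-0.13],[0,0,0],0.0],[[0,0.06,-0.13],[0,0,0],0.0]]'
python3 -m handwheel '[[[0,0.04,0],[0,0,0],0.0],[[0,0.08,0],[0,0,0],0.0],[[0,0.12,0],[0,0,0],0.0],[[0,0.16,0],[0,0,0],0.0],[[0,0.20,0],[0,0,0],0.0]]'
python3 -m handwheel '[[[0,0,0],[0,0,0],0.0],[[0,0,0],[0,0,0],0.0],[[0,0,0],[0,0,0],0.0]]'
python3 chk.py
python3 - <<'E'
from h import *
S=imaging.camera("scene"); T=imaging.camera("top")
for ce,st in blobs(T,(305,190,375,270),"red",3)[0]: print(ce,st[4],[plane(T,ce,z)[:2] for z in(63,71)])
a=cv2.resize(S["color"][120:420,100:540,::-1],(800,545))
cv2.imwrite("pics/s5.png",a)
b=cv2.resize(T["color"][150:350,130:430,::-1],(800,533),interpolation=cv2.INTER_CUBIC)
cv2.imwrite("pics/t5.png",b)
E
```

```text
time_s: 13.72
eef_pos: [507.4, -119.7, 100.5]
orientation: [-0.001, 0.993, 0.117, -0.003]
contact_force: [-0.2, -1.1, 0.3]
opening: 0.003
time_s: 14.13
eef_pos: [526.7, -179.0, 238.4]
orientation: [0.002, 0.993, 0.119, 0.005]
contact_force: [0.4, 0.2, 0.4]
opening: 0.007
time_s: 14.55
eef_pos: [570.4, -374.7, 232.0]
orientation: [-0.0, 0.993, 0.118, 0.0]
contact_force: [0.4, 0.4, -0.6]
opening: 0.002
time_s: 14.8
eef_pos: [569.9, -372.5, 231.5]
orientation: [-0.001, 0.993, 0.117, -0.0]
contact_force: [0.4, -0.2, -0.8]
opening: -0.001
[288.7 259.2] 63 base -82.77874612308119 0.3027730176660022 r 82.8 ang 179.8
[327.7 286. ] 9 base 38.03041134703825 -28.229211726514137 r 47.4 ang -36.6
tip base -95.0097029721704 -279.7045090556117 231.75506680436115 F base 0.38156871417074306 0.012570388904405635 -0.2785603915010476
[343.11111111 203.66666667] 9 [array([639.64571863, -95.23190929]), array([637.96472813, -95.01398827])]
[340.91304348 251.56521739] 23 [array([501.39343406, -86.98501029]), array([500.40992111, -86.80869457])]
```

View pics/t5.png

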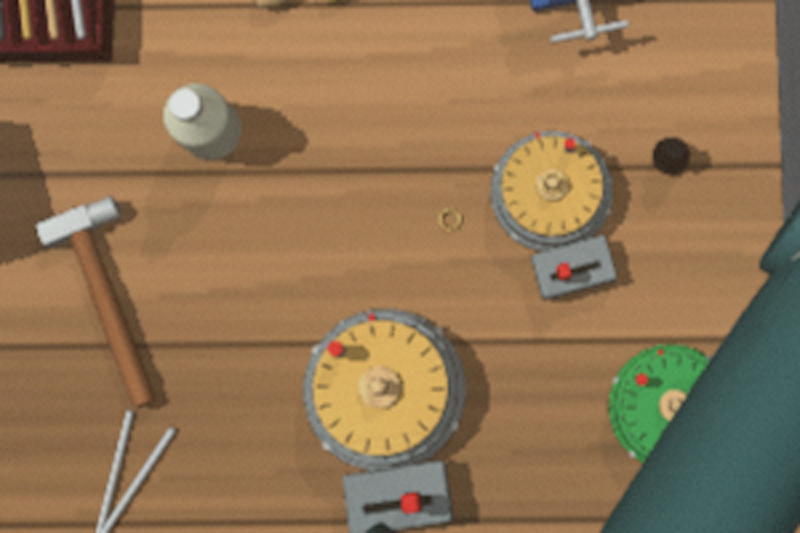

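View pics/s5.png

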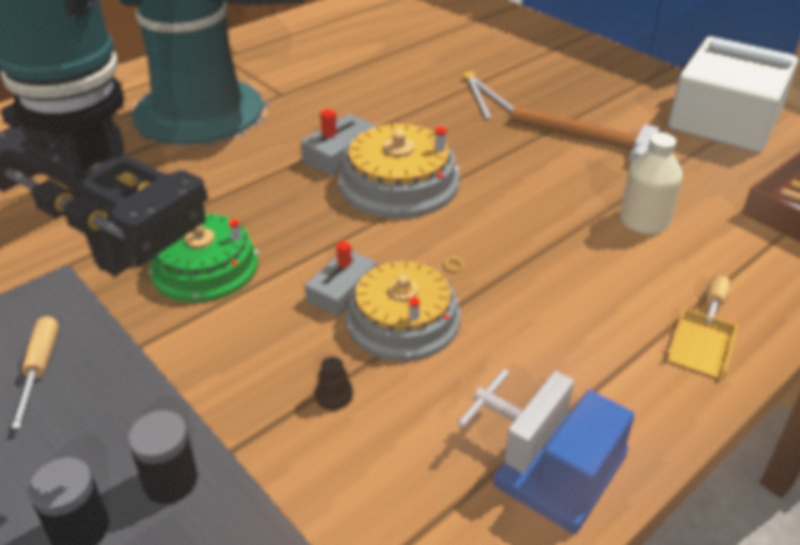

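The views show the pin at the fourth stop: its chord from the start is 57 mm, against 57.9 mm for four clicks and 45 mm for three. The tab has moved 23.4 mm to the +y slot end, the ring is on the post, and the other items look undisturbed. Handing in.

```bash
python3 -c "
from station import job
print(job.sign_off())"
```

```text
the job is handed in; nothing more can be done
None
```

The dial of the smaller grey/brass holder is four clicks clockwise and resting in that stop. The red lock tab is at the far end of its slot. I handed the job in at about 15 s of the 62 s allowed; no verdict is reported.

- **Dial:** I saw four separate snaps as I pushed the pin, and the finger was free of it before I backed off. The pin ended 57 mm from its start in the top view, where four clicks should give 57.9 mm and three would give 45 mm.
- **Lock tab:** It stopped moving at the end of the push, with the wrist force rising to about 12 N. It travelled 23.4 mm, ending about 13 mm to the +y side, where the far stop should be.
- **Everything else:** In the last pictures the gold ring is still on the centre post. The loupe, spare ring, bottle, hammer, graver and canisters look unmoved, judged by eye. The arm was clear of everything at hand-in.
- **Disagreement:** The pin's angle read about -37° in both cameras instead of -40°, and its radius 46–47 mm instead of 45 mm. I put this down to a small error in my hub and red-top measurements, because the chord and the click count both fit four clicks.

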